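Send the green specimen carrier through the hatch flap

ROBOT

A 7-joint arm with a two-finger parallel gripper is mounted at the origin on the work surface. World frame = base frame: x ahead of the robot, y to its left, z up, the work surface at z = 0. Lengths are in m, angles in rad, forces in N, time in s.
With the tool pointing down it reaches from about 0.425 to 0.95 m from the base axis. Payload 4.7 kg.
Tool frame: the origin (TCP) lies midway between the tips of the shut fingers; the grasp point (between the pads) lies 19 mm behind it (pinch_z is the distance from the TCP to the grasp point, in m); y points along the fingers, z is the direction in which the jaws open and shut, and the axes are right-handed (so a half turn about y gives the same grasp; the last joint's range is limited). The gripper opens to 87 mm and grips with 3 to 60 N. Pads are 19 mm wide; open, the fingers measure 117 mm over their backs; the gripper's body (75 mm by 190 mm) begins 51 mm behind the grasp point.
Start: joints at [-1.27, 0.469, -0.049, 1.532, 0.024, 1.141, -0.082], TCP at [0.219, 0.639, 0.223] pointing down, gripper open.
Joint ranges: [-2.59, 2.59], [-0.33, 1.99], [-1.39, 1.29], [0.1, 2.45], [-1.04, 4.18], [0.21, 1.99], [-2.66, 2.66]. Speed limits (rad/s): [2.57, 2.57, 3.14, 3.14, 3.14, 3.14, 3.14].

INTERFACE

Orientations are given as a unit quaternion [x, y, z, w].
In Python, from station import sense, camera, camera_model, hand_in, pinch_z gives the robot as it stands.
- The arm moves only by the tool servo_tool, never from a script. Its argument "commands" is a list of rows, each an object with "translation": the shift along the world's x, y, z in cm, a list of three; "turn": the turn, a rotation vector about the world's x, y, z in rad, a list of three; "hand": the closure in counts, from 0 (fully open) to 255 (shut). In form: [{"translation": [tx, ty, tz], "turn": [ax, ay, az], "hand": hand}, ...]. A call has 1 to 10 rows; each row shifts and turns the commanded pose from where the row before left it; what a row does not reach is not made up. A row lasts 1/12 s, in which the tool goes at most 41.7 mm and 7.16 degrees, less where a joint would pass 70% of its speed; a pose out of reach is approached as far as the arm can. A call is refused whole if a number of a shift passes 4.17 or a number of a turn 0.125, either way. A call with a gripper value outside its range is refused whole. The fingers move at their own pace and stop on an object; the grip force is fixed at half the most. Time passes only in rows, so rows that do not move let the fingers close. It gives the time, the measured TCP pose, the force and the opening at its end, in the units of the state.
- sense(): the state, without advancing time (a new reading comes with each control period).
- camera(name): name is "side" or "top"; returns (picture, depth): 480x640x3 uint8, blue, green, red; 480x640 float32, m along the optical axis (not along the pixel's ray), 0 where there is no reading.
- camera_model(name): a dict with "camera_matrix" (3x3 intrinsics, pixels), "pose" (4x4, takes a point from camera to world coordinates). Camera axes: x right, y down, z forward; pixel columns grow to the right and rows downward; lengths in m; the calibration is good to about 2 mm. A picture is of the moment at which its call begins. camera_model takes no time and is no camera call.
- hand_in(): hands the job in, once; it reports no verdict.
The state is a dict: "time_s": time; "qpos": joint angles; "qd": joint speeds; "joint_efforts": joint torques, N m; "position": TCP position; "eef_rot": TCP orientation; "ft_force": force on the tool from outside, world axes, zero at the start; "torque": the same for the moment, N m; "opening": finger opening in m.
Only numpy, scipy, OpenCV 4.12 (cv2) and the standard library are available. Lean on these libraries where they do the work, as an engineer would, in place of code of your own. Each camera call takes 0.05 s, during which the arm holds its last target. There are 200 camera calls.

TASK

Push the specimen carrier with the green lid along its lane with the fingertips, through the hanging flap, until it tips onto the slide inside and goes down into the hatch; then draw the fingers back out so that the flap swings shut behind it. Do not lift or carry it, and leave the carrier with the orange lid and everything else on the counter alone.

Things in the scene. Friction and masses are not known exactly. Their poses are not given: they have to be found in the camera images.
- hatch: Fixed two-lane specimen hatch. Origin on the counter under the middle of the closed flaps' plane; x points into the hatch (the way to push), y left, z up. Steel deck, level top at z 60 mm, x -200 to +40, 244 mm wide. Lanes centred at y +60 (left) and y -60 (right), each between two rails 12 mm high, 72 mm apart, x -197 to -7. Behind the flaps it is an open-topped box with clear walls to z 196 mm, parted by a clear wall between the lanes.
- mouth_left (a point): Middle of the left opening at deck level, in the closed flap's plane (hatch x 0, y +60, z +60 mm); axes as the hatch. The opening, in a white frame 14 mm thick, is 100 mm wide and 118 mm high (to z 178); its header reaches to z 196. A hand pointing straight down strikes the header before the carrier is through: tilt the fingers forward, 30 to 45 degrees from vertical.
- mouth_right (a point): The same for the right opening (hatch x 0, y -60, z +60 mm).
- deck_edge (a point): Inner end of the level deck, 40 mm past the flap plane (hatch x +40, y 0, z +60 mm). Beyond, a slick white slide (friction about 0.1) falls at 32 degrees to a floor at z 4 mm; clear rear wall at x 265. A carrier whose middle passes this edge (rear face 3 mm past the flap) tips and slides down by itself: push its rear face 10 to 20 mm past the flap, fingertips under the open flap.
- flap_left (a joint): Blue plastic flap of the left opening, 92 mm wide, 110 mm high, 4 mm thick, 70 g, hinged along its top, at hatch z 175 mm; lower edge 4 mm above the deck. Value in rad: 0 hanging shut, grows as it is pushed inwards (+x of the hatch), to 1.45; it never swings outwards. A light push opens it; its weight swings it shut within a second unless the carrier or a finger is under it.
- flap_right (a joint): The same blue flap for the right opening.
- carrier_green: The carrier to send: a white plastic box with a green lid, 75 mm long (x), 66 mm wide (y), 45 mm high, about 0.25 kg, standing loose on the deck in one of the two lanes (either) with 3 mm play to each rail, its long sides along the lane, its front face 40 to 90 mm short of the flap. Origin: centre of its underside; its x points along the lane towards the flap. It slides on the deck with friction about 0.6.
- carrier_orange: The carrier to leave alone: the same box with an orange lid, in the other lane.
- drain_bottle: Bystander: amber drainage bottle with white cap, 106 mm diameter, 192 mm high, on the counter to the right. Origin: centre of its underside.
- spray_bottle: Bystander: white bottle with blue cap, 70 mm diameter, 200 mm high, on the counter left of the hatch. Origin: centre of its underside.
- sample_jar: Bystander: clear jar with orange cap, 48 mm diameter, 60 mm high, on the counter just left of the hatch. Origin: centre of its underside.
- tablet_tub: Bystander: white tub with red cap, 54 mm diameter, 70 mm high, on the counter just right of the hatch. Origin: centre of its underside.
- clamp: Bystander: flat black plastic clamp, 130 mm long, 34 mm wide, 10 mm high, lying on the counter to the left. Origin: centre of its underside.
- steel_bowl: Bystander: steel bowl, 120 mm diameter, 45 mm high, on the counter to the right. Origin: centre of its underside.
Mind the look-alikes: they are no part of the job. Leave any grey look-alike of the carrier_green alone.

How it is judged:
On the way, in this order (a step that is already met when the one before it is completed fails the run):
1. the green-lidded carrier has pushed its flap open and is part way under it (x of carrier_green in the frame of hatch between -0.02 and 0.06 m and ((value of joint flap_left above 0.4 rad and y of carrier_green in the frame of hatch above 0 m) or (value of joint flap_right above 0.4 rad and y of carrier_green in the frame of hatch below 0 m))), for 0.1 s.
2. the green-lidded carrier has gone down the slide into the hatch (x of carrier_green in the frame of hatch above 0.085 m and z of carrier_green in the frame of hatch below 0.05 m), for 0.2 s.
At the end, for the whole second after the job is handed in: The green-lidded carrier lies at rest inside the hatch, on or below the slide (its underside's centre more than 85 mm past the flap plane and less than 50 mm above the counter), lid up; both flaps hang shut (within 0.06 rad); the orange-lidded carrier stands within 15 mm of where it was (all of step 2 and x of carrier_green in the frame of hatch below 0.265 m and distance between carrier_green and hatch below 0.3 m and angle between carrier_green's own z axis and vertical below 0.9 rad and linear speed of carrier_green below 0.02 m/s and value of joint each of flap_left, flap_right below 0.06 rad and distance of carrier_orange from where it was at the start of the episode below 0.015 m); the robot touches nothing.
It fails at once if the green-lidded carrier is lifted more than 12 mm off the deck (z of carrier_green in the frame of hatch above 0.072 m).
It fails at once if the orange-lidded carrier is moved more than 15 mm (distance of carrier_orange from where it was at the start of the episode above 0.015 m).
It fails at once if a bystander on the counter is moved more than 25 mm or tipped over (distance of any of drain_bottle, spray_bottle, sample_jar, tablet_tub, clamp, steel_bowl from where it was at the start of the episode above 0.025 m or angle between any of drain_bottle, spray_bottle, sample_jar, tablet_tub, clamp, steel_bowl's own z axis and vertical above 0.5 rad).
It also fails if it takes over 37 s, if anything falls off the work surface, if the arm or the gripper's body presses on something with over 40 N, if the wrist force passes 120 N, or if a joint passes its speed limit or range.

## Working session

There is one attempt and no reset: what is moved stays moved. The work goes in short steps, Python scripts to look and compute and a tool call to move; the robot and the scene stay as the last step left them, time stands still between calls to the robot, and variables do not carry over. Pictures are saved under pics/ and viewed, about 8 in all and at most 12, crops included, and the job is handed in when it is done.

Besides the shell and the picture viewer there is one more tool, called by a JSON object that holds its "fn" and its "kwargs". servo_tool: Moves the arm, as the interface text tells. Its arguments: {"type":"object","properties":{"commands":{"type":"array"}},"required":["commands"]}

```bash
ls; mkdir -p pics; python3 - <<'E'
from station import *
import cv2,numpy as np
s=sense();print({k:np.round(v,4).tolist() for k,v in s.items()},pinch_z)
for n in("top","side"):
    p,d=camera(n);cv2.imwrite(f"pics/{n}0.png",p);np.save(f"{n}0.npy",d);m=camera_model(n);print(n,np.round(m["camera_matrix"],1).tolist(),np.round(m["pose"],3).tolist())
E
```

```text
pics
{'time_s': 0.0, 'qpos': [-1.2699, 0.4695, -0.0486, 1.5337, 0.0241, 1.141, -0.0823], 'qd': [0.0009, -0.0013, 0.0007, -0.0007, 0.0001, -0.0007, -0.0008], 'joint_efforts': [-0.0002, -50.7955, -0.0808, -23.6165, -0.0614, 0.0376, 0.0002], 'position': [0.2184, 0.6381, 0.2215], 'eef_rot': [0.6982, -0.1162, 0.116, -0.6968], 'ft_force': [0.6124, -0.5588, 0.1724], 'torque': [-0.0132, 0.0588, -0.0284], 'opening': 0.0868} 0.0187
top [[463.1, 0.0, 311.4], [0.0, 463.1, 231.4], [0.0, 0.0, 1.0]] [[0.007, -0.995, 0.102, 0.374], [-1.0, -0.006, 0.013, -0.016], [-0.012, -0.102, -0.995, 1.425], [0.0, 0.0, 0.0, 1.0]]
side [[562.8, 0.0, 318.3], [0.0, 562.8, 246.0], [0.0, 0.0, 1.0]] [[0.296, -0.706, 0.643, -0.5], [-0.955, -0.213, 0.207, -0.341], [-0.009, -0.675, -0.738, 1.304], [0.0, 0.0, 0.0, 1.0]]
```

View pics/top0.png

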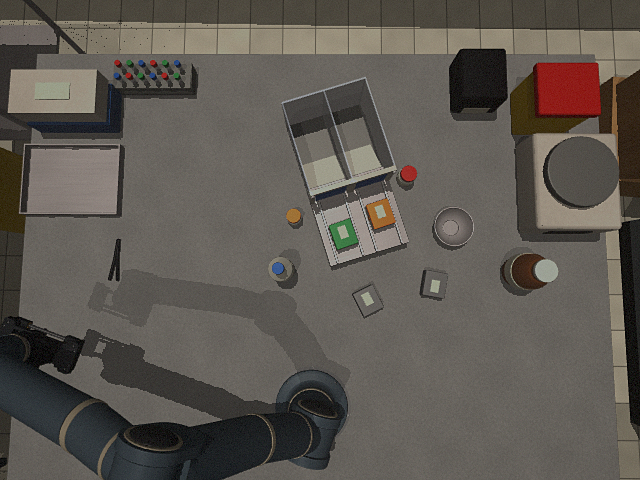

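View pics/side0.png

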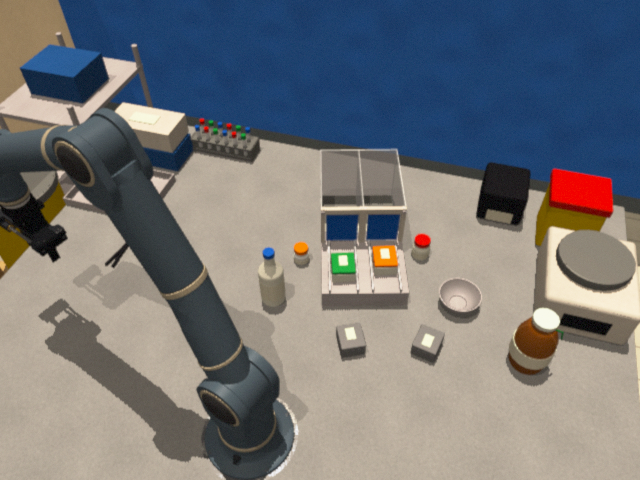

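Candidates in the top view are the green lid (344,234), the orange lid (380,213) and the grey look-alikes (368,300) and (434,284). I choose the green lid, which is in the left lane.

```bash
cat > h.py <<'E'
from station import *
import cv2,numpy as np
def cloud(n,d):
    m=camera_model(n);K=m["camera_matrix"];T=np.array(m["pose"])
    v,u=np.mgrid[:480,:640]
    r=np.stack([(u-K[0][2])/K[0][0],(v-K[1][2])/K[1][1],np.ones(u.shape)],-1)@T[:3,:3].T
    return r*d[...,None]+T[:3,3],r,T[:3,3]
def plane(r,o,z): return o+r*((z-o[2])/r[...,2])[...,None]
def mask(p,lo,hi):
    m=cv2.inRange(cv2.cvtColor(p,cv2.COLOR_BGR2HSV),lo,hi)
    return m
G=((50,120,50),(80,255,255));O=((8,150,120),(20,255,255))
E
python3 - <<'E'
from h import *
for n in("top","side"):
    p=cv2.imread(f"pics/{n}0.png");d=np.load(f"{n}0.npy");P,r,o=cloud(n,d)
    L=plane(r,o,.105)
    for nm,c in(("green",G),("orange",O)):
        m=mask(p,*c);k,lab,st,ce=cv2.connectedComponentsWithStats(m)
        for i in range(1,k):
            if st[i,4]<150: continue
            hull=np.zeros_like(m);cn=cv2.findContours((lab==i).astype(np.uint8),0,2)[0][0]
            q=np.array([L[y,x,:2] for x,y in cn[:,0]],np.float32)*1000
            print(n,nm,ce[i].round(),st[i,4],cv2.minAreaRect(q),"depth z",np.median(P[lab==i][:,2]).round(3))
    if n=="top":
        for lo,hi in((.052,.068),(.18,.205)):
            S=((P[...,2]>lo)&(P[...,2]<hi)).astype(np.uint8);S[:,:250]=0;S[:,430:]=0;S[:60]=0;S[290:]=0
            k,lab,st,ce=cv2.connectedComponentsWithStats(cv2.morphologyEx(S,cv2.MORPH_CLOSE,np.ones((3,3))))
            for i in range(1,k):
                if st[i,4]>150:
                    q=P[(lab==i)&(S>0)][:,:2].astype(np.float32)*1000;R=cv2.minAreaRect(q);print(lo,st[i],R,cv2.boxPoints(R).round().tolist())
t=cv2.resize(cv2.imread("pics/top0.png")[150:280,270:430],None,fx=4.5,fy=4.5,interpolation=cv2.INTER_CUBIC);cv2.imwrite("pics/crop.png",t)
E
```

```text
top green [343. 234.] 418 ((502.44671630859375, -90.10497283935547), (72.95512390136719, 64.07369232177734), 20.036235809326172) depth z 0.106
top orange [381. 214.] 450 ((561.8709106445312, -197.09088134765625), (72.08260345458984, 64.74188232421875), 18.891836166381836) depth z 0.105
top orange [293. 215.] 152 ((554.2233276367188, 52.7047119140625), (37.737548828125, 37.48269271850586), 0.3074573874473572) depth z 0.06
0.052 [351 157  33  21 224] ((705.1701049804688, -163.27633666992188), (33.734134674072266, 97.92849731445312), 21.011579513549805) [[672.0, -124.0], [707.0, -215.0], [738.0, -203.0], [703.0, -112.0]]
0.052 [308 160  38  31 280] ((681.035888671875, -37.34571838378906), (62.88880920410156, 110.93457794189453), 18.35673713684082) [[634.0, 5.0], [669.0, -100.0], [728.0, -80.0], [693.0, 25.0]]
0.052 [ 311  179   98   87 4133] ((548.8490600585938, -138.70440673828125), (212.21075439453125, 244.50555419921875), 17.535072326660156) [[411.0, -54.0], [485.0, -287.0], [687.0, -223.0], [613.0, 10.0]]
0.052 [286 209  15  14 163] ((560.1036376953125, 56.49030303955078), (41.728599548339844, 39.79130172729492), 89.17900848388672) [[540.0, 36.0], [580.0, 35.0], [580.0, 77.0], [541.0, 78.0]]
0.18 [ 281   77  116  122 1537] ((761.5868530273438, -71.99650573730469), (282.00048828125, 245.01036071777344), 17.580604553222656) [[590.0, 2.0], [664.0, -231.0], [933.0, -146.0], [859.0, 87.0]]
side green [343. 264.] 361 ((502.9833984375, -88.79010009765625), (74.15801239013672, 64.45994567871094), 16.791765213012695) depth z 0.105
side orange [300. 248.] 151 ((522.5713500976562, 42.356414794921875), (46.98835754394531, 37.643585205078125), 18.019529342651367) depth z 0.06
side orange [384. 257.] 406 ((564.424560546875, -195.007080078125), (79.67778778076172, 67.38574981689453), 16.819910049438477) depth z 0.104
```

View pics/crop.png

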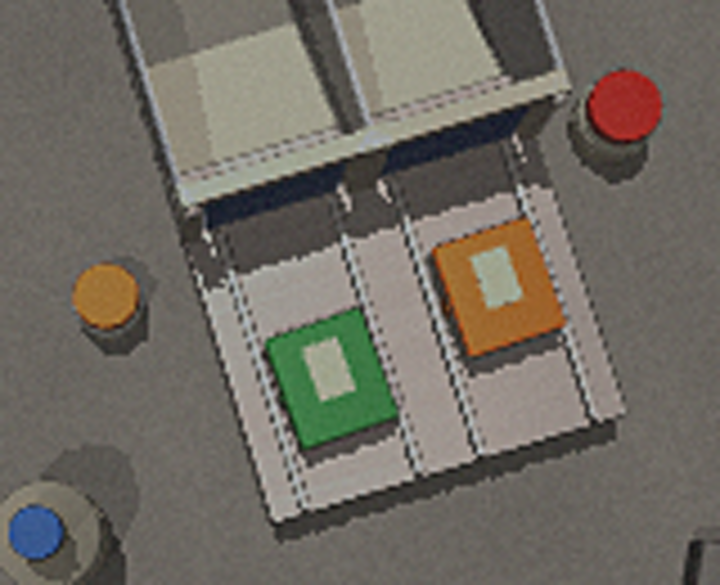

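```bash
cat >> h.py <<'E'
from scipy.spatial.transform import Rotation as R
a=.3063;O0=np.array([.637,-.111,0]);h=np.array([np.cos(a),np.sin(a),0]);l=np.array([-h[1],h[0],0]);Z=np.array([0,0,1.])
H=np.stack([h,l,Z],1)
def W(x,y,z): return O0+H@np.array([x,y,z])
def goal(t,s):
    y=np.sin(t)*h-np.cos(t)*Z;z=s*l;return R.from_matrix(np.stack([np.cross(y,z),y,z],1))
def rep(t=np.radians(40),s=1,tgt=None):
    q=sense();p=np.array(q["position"]);r=R.from_quat(q["eef_rot"])
    print("t",q["time_s"],"pos",p.round(4),"hatch",(H.T@(p-O0)*1000).round(1),"F_h",(H.T@np.array(q["ft_force"])).round(1),"q",np.round(q["qpos"],2),"open",round(q["opening"],3))
    print("rotvec to goal",(goal(t,s)*r.inv()).as_rotvec().round(3))
    if tgt is not None: print("shift cm",((W(*tgt)-p)*100).round(2))
E
python3 - <<'E'
from h import *
r=R.from_quat(sense()["eef_rot"]);print(r.as_matrix().round(2))
for s in(1,-1):
    rep(0,s,(-.18,.06,.4));rep(np.radians(40),s)
E
```

```text
[[ 0.95 -0.    0.32]
 [-0.32 -0.    0.95]
 [ 0.   -1.   -0.  ]]
t 0.1 pos [0.2184 0.6381 0.2216] hatch [-173.2  840.5  221.6] F_h [ 0.6  0.2 -0.3] q [-1.27  0.47 -0.05  1.53  0.02  1.14 -0.08] open 0.086
rotvec to goal [0.002 0.    0.636]
shift cm [ 22.89 -74.62  17.84]
t 0.1 pos [0.2184 0.6381 0.2216] hatch [-173.2  840.5  221.6] F_h [ 0.6  0.2 -0.3] q [-1.27  0.47 -0.05  1.53  0.02  1.14 -0.08] open 0.086
rotvec to goal [-0.007 -0.71   0.61 ]
t 0.1 pos [0.2184 0.6381 0.2216] hatch [-173.2  840.5  221.6] F_h [ 0.6  0.2 -0.3] q [-1.27  0.47 -0.05  1.53  0.02  1.14 -0.08] open 0.086
rotvec to goal [ 0.000e+00 -2.000e-03 -2.506e+00]
shift cm [ 22.89 -74.62  17.84]
t 0.1 pos [0.2184 0.6381 0.2216] hatch [-173.2  840.5  221.6] F_h [ 0.6  0.2 -0.3] q [-1.27  0.47 -0.05  1.53  0.02  1.14 -0.08] open 0.086
rotvec to goal [ 0.911 -0.013 -2.377]
```

{"fn": "servo_tool", "kwargs": {"commands": [{"translation":[1,0,4],"turn":[0,0,0],"hand":255},{"translation":[1,0,4],"turn":[0,0,0],"hand":255},{"translation":[1,-1,3.8],"turn":[0,0,-0.12],"hand":255},{"translation":[1,-2,3],"turn":[0,0,-0.12],"hand":255},{"translation":[2,-2,3],"turn":[0,0,-0.12],"hand":255},{"translation":[2.3,-3.3,0],"turn":[0,0,-0.12],"hand":255},{"translation":[2.3,-3.3,0],"turn":[0,0,-0.12],"hand":255},{"translation":[2.3,-3.3,0],"turn":[0,0,-0.12],"hand":255},{"translation":[2.3,-3.3,0],"turn":[0,0,-0.12],"hand":255},{"translation":[2.3,-3.3,0],"turn":[0,0,-0.12],"hand":255}]}}

```text
time_s: 0.93
position: [0.3942, 0.4217, 0.4003]
eef_rot: [0.564, -0.427, 0.427, -0.564]
ft_force: [1.8, 0.1, 0.3]
opening: 0.0282
```

{"fn": "servo_tool", "kwargs": {"commands": [{"translation":[2,-3.5,0],"turn":[0,0,-0.12],"hand":255},{"translation":[1.5,-3.7,0],"turn":[0,0,-0.12],"hand":255},{"translation":[1.5,-3.7,0],"turn":[0,0,-0.12],"hand":255},{"translation":[0,-3.8,0],"turn":[0,0,-0.12],"hand":255},{"translation":[0,-3.8,0],"turn":[0,0,-0.12],"hand":255},{"translation":[0,-3.8,0],"turn":[0,0,-0.12],"hand":255},{"translation":[0,-3.8,0],"turn":[0,0,-0.12],"hand":255},{"translation":[0,-3.8,0],"turn":[0,0,-0.12],"hand":255},{"translation":[0,-3.8,0],"turn":[0,0,-0.12],"hand":255},{"translation":[0,-3.8,0],"turn":[0,0,-0.12],"hand":255}]}}

```text
time_s: 1.77
position: [0.4429, 0.0467, 0.4003]
eef_rot: [-0.225, 0.671, -0.67, 0.224]
ft_force: [1.0, 0.2, 0.5]
opening: 0.0005
```

```bash
python3 -c "
from h import *
rep(0,-1,(-.19,.06,.3));rep(np.radians(40),-1)"
```

```text
t 1.7667 pos [0.4429 0.0467 0.4003] hatch [-137.5  208.9  400.3] F_h [ 1.  -0.2  0.5] q [-0.76 -0.07  0.54  1.79  0.03  1.41 -1.16] open 0.001
rotvec to goal [-0.   -0.   -0.34]
shift cm [ -0.51 -15.78 -10.03]
t 1.7667 pos [0.4429 0.0467 0.4003] hatch [-137.5  208.9  400.3] F_h [ 1.  -0.2  0.5] q [-0.76 -0.07  0.54  1.79  0.03  1.41 -1.16] open 0.001
rotvec to goal [ 0.321 -0.624 -0.326]
```

{"fn": "servo_tool", "kwargs": {"commands": [{"translation":[0,-3.8,0],"turn":[0,0,-0.12],"hand":255},{"translation":[0,-3.8,0],"turn":[0,0,-0.12],"hand":255},{"translation":[0,-3.8,0],"turn":[0,0,-0.1],"hand":255},{"translation":[0,-3,-1],"turn":[0.036,-0.114,0],"hand":255},{"translation":[0,-1.4,-2],"turn":[0.036,-0.114,0],"hand":255},{"translation":[0,0,-2],"turn":[0.036,-0.114,0],"hand":255},{"translation":[0,0,-2],"turn":[0.036,-0.114,0],"hand":255},{"translation":[0,0,-2],"turn":[0.036,-0.114,0],"hand":255},{"translation":[0,0,0],"turn":[0.03,-0.096,0],"hand":255},{"translation":[0,0,0],"turn":[0,0,0],"hand":255}]}}

```text
time_s: 2.6
position: [0.4389, -0.1091, 0.3061]
eef_rot: [0.129, 0.697, -0.622, 0.333]
ft_force: [-0.1, -0.7, -0.9]
opening: 0.0003
```

```bash
python3 -c "
from h import *
rep(np.radians(40),-1,(-.185,.06,.085))"
```

```text
t 2.6 pos [ 0.4389 -0.1091  0.3061] hatch [-188.4   61.5  306.1] F_h [-0.3 -0.6 -0.9] q [-0.38 -0.33  0.66  2.31 -0.33  0.56 -0.72] open 0.0
rotvec to goal [ 0.003 -0.023 -0.002]
shift cm [  0.37  -0.05 -22.11]
```

{"fn": "servo_tool", "kwargs": {"commands": [{"translation":[0.1,0,-3],"turn":[0,-0.02,0],"hand":255},{"translation":[0.1,0,-3],"turn":[0,0,0],"hand":255},{"translation":[0.1,0,-3],"turn":[0,0,0],"hand":255},{"translation":[0,0,-3],"turn":[0,0,0],"hand":255},{"translation":[0,0,0],"turn":[0,0,0],"hand":255}]}}

```text
time_s: 3.02
position: [0.4543, -0.112, 0.2059]
eef_rot: [0.131, 0.695, -0.619, 0.341]
ft_force: [0.6, 1.5, 0.2]
opening: 0.0004
```

```bash
python3 - <<'E'
from h import *
rep(np.radians(40),-1,(-.185,.06,.085))
p,_=camera("side");cv2.imwrite("pics/s1.png",p)
E
```

```text
t 3.0167 pos [ 0.4543 -0.112   0.2059] hatch [-174.5   54.1  205.9] F_h [1.  1.2 0.2] q [-0.91 -0.27  1.25  2.44 -0.63  0.3  -0.29] open 0.0
rotvec to goal [ 0.001 -0.008 -0.011]
shift cm [ -1.18   0.25 -12.09]
```

View pics/s1.png

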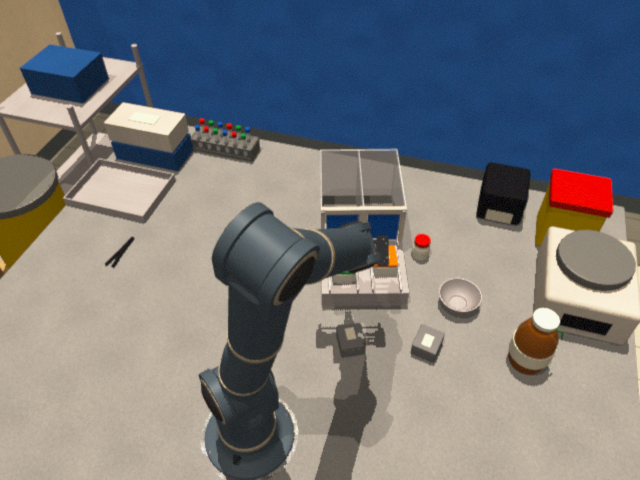

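{"fn": "servo_tool", "kwargs": {"commands": [{"translation":[0,0,3],"turn":[-0.033,0.105,0],"hand":255},{"translation":[0,0,3],"turn":[-0.033,0.105,0],"hand":255},{"translation":[0,0,2],"turn":[-0.033,0.105,0],"hand":255},{"translation":[0,0,0],"turn":[-0.033,0.105,0],"hand":255},{"translation":[0,0,0],"turn":[-0.018,0.057,0],"hand":255},{"translation":[0,0,0],"turn":[0,0,0],"hand":255}]}}

```text
time_s: 3.57
position: [0.4616, -0.1107, 0.2619]
eef_rot: [0.012, 0.706, -0.666, 0.242]
ft_force: [0.8, -0.9, 0.2]
opening: 0.0004
```

```bash
python3 -c "
from h import *
rep(np.radians(12),-1,(-.185,.06,.085))"
```

```text
t 3.5667 pos [ 0.4616 -0.1107  0.2619] hatch [-167.1   53.1  261.9] F_h [ 0.5 -1.1  0.2] q [-0.38 -0.09  0.63  2.17 -0.21  0.75 -0.85] open 0.0
rotvec to goal [-0.046  0.149 -0.025]
shift cm [ -1.91   0.12 -17.69]
```

{"fn": "servo_tool", "kwargs": {"commands": [{"translation":[-0.8,0.1,0],"turn":[-0.023,0.075,-0.012],"hand":255},{"translation":[-0.8,0,0],"turn":[-0.023,0.075,-0.012],"hand":255},{"translation":[-0.3,0,-3],"turn":[0,0,0],"hand":255},{"translation":[0,0,-3],"turn":[0,0,0],"hand":255},{"translation":[0,0,-3],"turn":[0,0,0],"hand":255},{"translation":[0,0,-2.5],"turn":[0,0,0],"hand":255},{"translation":[0,0,0],"turn":[0,0,0],"hand":255}]}}

```text
time_s: 4.15
position: [0.4348, -0.109, 0.1398]
eef_rot: [-0.037, 0.709, -0.682, 0.175]
ft_force: [-0.9, 0.1, 0.7]
opening: 0.0005
```

```bash
python3 - <<'E'
from h import *
rep(np.radians(12),-1,(-.185,.06,.085))
p,_=camera("side");cv2.imwrite("pics/s2.png",cv2.resize(p[130:380,200:500],None,fx=2.4,fy=2.4))
E
```

```text
t 4.15 pos [ 0.4348 -0.109   0.1398] hatch [-192.2   62.9  139.8] F_h [-0.8  0.4  0.7] q [-0.33  0.14  0.62  2.27 -0.35  0.62 -0.72] open 0.0
rotvec to goal [-0.006 -0.013  0.002]
shift cm [ 0.77 -0.06 -5.48]
```

View pics/s2.png

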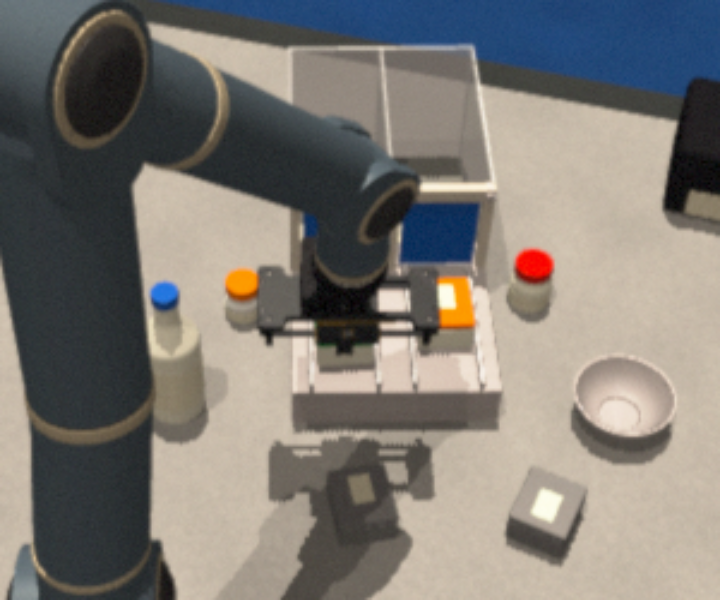

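{"fn": "servo_tool", "kwargs": {"commands": [{"translation":[0,0,-2],"turn":[0,0,0],"hand":255},{"translation":[0,0,-2],"turn":[0,0,0],"hand":255},{"translation":[0,0,-1.3],"turn":[0,0,0],"hand":255},{"translation":[0,0,0],"turn":[0,0,0],"hand":255}]}}

```text
time_s: 4.53
position: [0.4384, -0.1096, 0.0906]
eef_rot: [-0.035, 0.709, -0.682, 0.178]
ft_force: [-0.2, -0.5, -0.0]
opening: 0.0003
```

```bash
python3 -c "
from h import *
rep(np.radians(12),-1,(-.165,.06,.085))"
```

```text
t 4.5333 pos [ 0.4384 -0.1096  0.0906] hatch [-188.9   61.2   90.6] F_h [-0.3 -0.4 -0. ] q [-0.25  0.25  0.55  2.32 -0.53  0.5  -0.53] open 0.0
rotvec to goal [-0.006 -0.004  0.001]
shift cm [ 2.31  0.6  -0.56]
```

{"fn": "servo_tool", "kwargs": {"commands": [{"translation":[0.76,0.24,-0.2],"turn":[0,0,0],"hand":255},{"translation":[0.76,0.24,-0.2],"turn":[0,0,0],"hand":255},{"translation":[0.76,0.24,0],"turn":[0,0,0],"hand":255},{"translation":[0.76,0.24,0],"turn":[0,0,0],"hand":255},{"translation":[0.76,0.24,0],"turn":[0,0,0],"hand":255},{"translation":[0.76,0.24,0],"turn":[0,0,0],"hand":255},{"translation":[0.76,0.24,0],"turn":[0.009,-0.029,0],"hand":255},{"translation":[0.76,0.24,0],"turn":[0.009,-0.029,0],"hand":255},{"translation":[0.76,0.24,0],"turn":[0.009,-0.029,0],"hand":255},{"translation":[0.76,0.24,0],"turn":[0.009,-0.029,0],"hand":255}]}}

```text
time_s: 5.37
position: [0.5156, -0.0855, 0.0867]
eef_rot: [0.009, 0.709, -0.67, 0.221]
ft_force: [-1.4, 0.0, -0.9]
opening: 0.0006
```

```bash
python3 - <<'E'
from h import *
rep(np.radians(40),-1,(.005,.06,.085))
for n in ("top","side"):
    p,d=camera(n);cv2.imwrite(f"pics/{n}3.png",p)
P,r,o=cloud("side",d);L=plane(r,o,.105)
for c in(G,O):
    m=mask(p,*c);m[:,:320]=0;q=L[m>0];print(len(q),(H.T@(q.mean(0)-O0)*1000).round(), ((H.T@(q-O0).T)[0].max()*1000).round())
E
```

```text
t 5.3667 pos [ 0.5156 -0.0855  0.0867] hatch [-108.1   60.9   86.7] F_h [-1.4  0.5 -0.9] q [-0.16  0.32  0.4   2.25 -0.77  0.42 -0.38] open 0.001
rotvec to goal [ 0.106 -0.352 -0.001]
shift cm [10.81  3.32 -0.17]
8 [-359. -479.  105.] -353.0
455 [-196. -207.  105.] 50.0
```

```bash
python3 -c "
import cv2,numpy as np
a=cv2.resize(cv2.imread('pics/top3.png')[150:300,270:430],(400,375));b=cv2.resize(cv2.imread('pics/side3.png')[170:320,300:460],(400,375));cv2.imwrite('pics/c3.png',np.hstack([a,b]))"
```

```text
(no output)
```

View pics/c3.png

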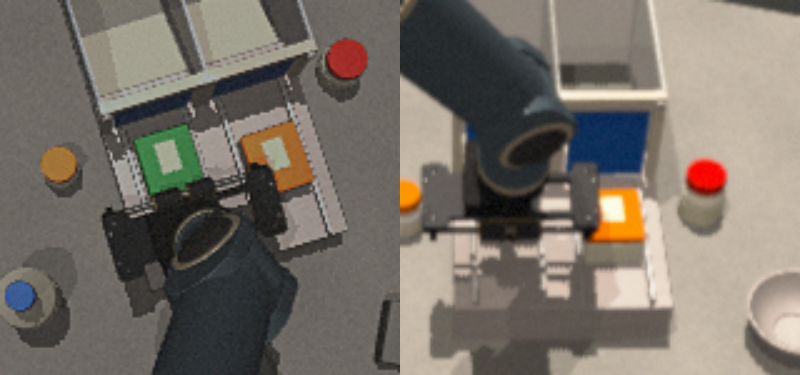

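{"fn": "servo_tool", "kwargs": {"commands": [{"translation":[0.76,0.24,0],"turn":[0.009,-0.03,0],"hand":255},{"translation":[0.76,0.24,0],"turn":[0.009,-0.03,0],"hand":255},{"translation":[0.76,0.24,0],"turn":[0.009,-0.03,0],"hand":255},{"translation":[0.76,0.24,0],"turn":[0.009,-0.03,0],"hand":255},{"translation":[0.76,0.24,0],"turn":[0.011,-0.035,0],"hand":255},{"translation":[0.76,0.24,0],"turn":[0.011,-0.035,0],"hand":255},{"translation":[0.76,0.24,0],"turn":[0.011,-0.035,0],"hand":255}]}}

```text
time_s: 6.05
position: [0.5682, -0.0726, 0.0973]
eef_rot: [0.079, 0.709, -0.638, 0.29]
ft_force: [-1.1, 0.6, -0.5]
opening: 0.0009
```

```bash
python3 - <<'E'
from h import *
rep(np.radians(40),-1,(.005,.06,.085))
p,d=camera("top");P,r,o=cloud("top",d);cv2.imwrite("pics/top4.png",p);L=plane(r,o,.105)
for c in(G,O):
    m=mask(p,*c);m[:,:310]=0;m[:,430:]=0;q=L[m>0];e=H.T@(q-O0).T*1000;print(len(q),e.mean(1).round(),e.min(1).round(),e.max(1).round())
E
```

```text
t 6.05 pos [ 0.5682 -0.0726  0.0973] hatch [-54.   57.4  97.3] F_h [-0.8  0.9 -0.5] q [ 0.41  0.35 -0.25  2.23 -1.04  0.21 -0.08] open 0.001
rotvec to goal [ 0.032 -0.158 -0.01 ]
shift cm [ 5.55  2.03 -1.23]
260 [-26.  57. 105.] [-46.  24. 105.] [  7.  89. 105.]
247 [-100.  -76.  105.] [-134.  -92.  105.] [-61. -53. 105.]
```

{"fn": "servo_tool", "kwargs": {"commands": [{"translation":[0,0.15,-0.3],"turn":[-0.021,0.067,0],"hand":255},{"translation":[0.3,0.25,-0.5],"turn":[-0.012,0.038,0],"hand":255},{"translation":[0.5,0.2,-0.3],"turn":[0,0,0],"hand":255},{"translation":[0.5,0.16,0],"turn":[0,0,0],"hand":255}]}}

```text
time_s: 6.43
position: [0.5831, -0.0655, 0.087]
eef_rot: [0.048, 0.711, -0.651, 0.261]
ft_force: [-2.7, -1.5, 1.6]
opening: 0.0005
```

```bash
python3 - <<'E'
from h import *
rep(np.radians(40),-1,(.005,.06,.085))
E
```

```text
t 6.4333 pos [ 0.5831 -0.0655  0.087 ] hatch [-37.7  59.7  87. ] F_h [-3.  -0.6  1.6] q [ 0.14  0.37  0.01  2.17 -0.82  0.3  -0.36] open 0.0
rotvec to goal [ 0.061 -0.242 -0.01 ]
shift cm [ 4.06  1.32 -0.2 ]
```

{"fn": "servo_tool", "kwargs": {"commands": [{"translation":[0.57,0.18,0],"turn":[0.003,-0.01,0],"hand":255},{"translation":[0.57,0.18,0],"turn":[0.003,-0.01,0],"hand":255},{"translation":[0.57,0.18,0],"turn":[0.003,-0.01,0],"hand":255}]}}

```text
time_s: 6.68
position: [0.5996, -0.0604, 0.087]
eef_rot: [0.06, 0.71, -0.647, 0.271]
ft_force: [-2.2, -1.0, 0.4]
opening: 0.0004
```

```bash
python3 - <<'E'
from h import *
rep(np.radians(40),-1,(.005,.06,.085))
E
```

```text
t 6.6833 pos [ 0.5996 -0.0604  0.087 ] hatch [-20.4  59.5  87. ] F_h [-2.4 -0.3  0.4] q [ 0.18  0.39 -0.04  2.15 -0.88  0.27 -0.3 ] open 0.0
rotvec to goal [ 0.05  -0.212 -0.009]
shift cm [ 2.41  0.81 -0.2 ]
```

{"fn": "servo_tool", "kwargs": {"commands": [{"translation":[0.2,0.06,0.2],"turn":[0.006,-0.02,0],"hand":255},{"translation":[0.2,0.06,0.2],"turn":[0.006,-0.02,0],"hand":255},{"translation":[0.2,0.06,0],"turn":[0.003,-0.01,0],"hand":255},{"translation":[0,0,0],"turn":[0,0,0],"hand":255}]}}

```text
time_s: 7.02
position: [0.6054, -0.0594, 0.0912]
eef_rot: [0.078, 0.708, -0.64, 0.288]
ft_force: [-1.1, 0.4, -0.1]
opening: 0.0007
```

```bash
python3 - <<'E'
from h import *
rep(np.radians(40),-1,(.005,.06,.085))
p,d=camera("top");P,r,o=cloud("top",d);L=plane(r,o,.105)
m=mask(p,*G);m[:,:310]=0;m[:,430:]=0;q=L[m>0];e=H.T@(q-O0).T*1000;print(len(q),e.mean(1).round(),e.min(1).round(),e.max(1).round())
b,_=camera("side")
cv2.imwrite('pics/c4.png',np.hstack([cv2.resize(p[120:270,270:430],(400,375)),cv2.resize(b[140:290,280:440],(400,375))]))
E
```

```text
t 7.0167 pos [ 0.6054 -0.0594  0.0912] hatch [-14.6  58.7  91.2] F_h [-0.9  0.7 -0.1] q [ 0.28  0.39 -0.16  2.16 -1.02  0.22 -0.15] open 0.001
rotvec to goal [ 0.035 -0.162 -0.008]
shift cm [ 1.83  0.71 -0.62]
58 [  1.  60. 105.] [ -6.  29. 105.] [  7.  92. 105.]
```

View pics/c4.png

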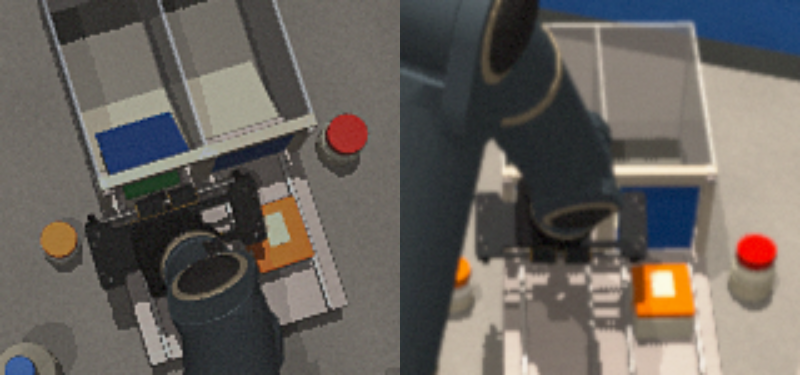

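```bash
python3 - <<'E'
from h import *
p,d=camera("top");P,r,o=cloud("top",d);X=(P-O0)@H*1000
dark=p.max(2)<60
for y0 in range(-50,170,10):
    m=dark&(X[...,1]>y0)&(X[...,1]<y0+10)&(X[...,2]>105)&(X[...,2]<185)&(X[...,0]<5)&(X[...,0]>-120)&(d>0)
    if m.sum()>3:
        q=X[m];i=np.argsort(q[:,0])[-3:];print(y0,m.sum(),q[i].round().astype(int).tolist())
E
```

```text
-50 11 [[0, -46, 116], [0, -43, 120], [0, -45, 129]]
-40 36 [[0, -38, 112], [0, -32, 133], [1, -35, 143]]
-30 55 [[0, -20, 137], [1, -29, 137], [1, -22, 119]]
-20 47 [[0, -18, 130], [0, -19, 113], [0, -16, 116]]
-10 37 [[-5, -9, 108], [-5, -4, 172], [-5, -9, 175]]
0 24 [[-6, 0, 109], [-5, 3, 141], [-5, 8, 173]]
10 9 [[-3, 11, 142], [3, 10, 114], [4, 10, 122]]
20 14 [[-23, 25, 174], [-3, 30, 111], [0, 29, 112]]
30 22 [[3, 31, 116], [4, 40, 108], [5, 33, 109]]
40 18 [[1, 40, 107], [3, 49, 113], [3, 46, 107]]
50 23 [[-1, 53, 108], [0, 59, 110], [3, 58, 110]]
60 12 [[-6, 69, 185], [2, 64, 109], [4, 61, 110]]
70 16 [[2, 73, 109], [5, 76, 113], [5, 72, 108]]
80 22 [[2, 82, 108], [2, 85, 110], [3, 88, 112]]
90 8 [[-5, 97, 185], [-1, 92, 106], [4, 91, 107]]
100 12 [[-37, 104, 181], [-6, 106, 184], [-4, 108, 182]]
110 28 [[-6, 115, 138], [-6, 118, 143], [-5, 114, 152]]
120 29 [[-37, 124, 181], [-33, 128, 182], [-2, 122, 145]]
130 34 [[-78, 131, 185], [-34, 134, 185], [-27, 138, 181]]
140 37 [[-28, 144, 182], [-25, 140, 178], [-24, 143, 175]]
150 6 [[-89, 151, 185], [-86, 150, 184], [-80, 151, 184]]
```

{"fn": "servo_tool", "kwargs": {"commands": [{"translation":[0.5,0.2,0],"turn":[0,0,0],"hand":255},{"translation":[0.48,0.2,0],"turn":[0,0,0],"hand":255},{"translation":[0,0,0],"turn":[0,0,0],"hand":255}]}}

```text
time_s: 7.42
position: [0.6172, -0.0544, 0.092]
eef_rot: [0.078, 0.708, -0.64, 0.289]
ft_force: [0.3, -0.1, 0.6]
opening: 0.0002
```

```bash
python3 - <<'E'
from h import *
rep(np.radians(40),-1,(.005,.06,.085))
p,d=camera("top");P,r,o=cloud("top",d);X=(P-O0)@H*1000
m=(X[...,1]>130)&(X[...,1]<150)&(X[...,2]>140)&(X[...,2]<190)&(X[...,0]<5)&(d>0);print("plate x max",np.sort(X[m][:,0])[-5:].round())
L=plane(r,o,.105)
m=mask(p,(50,80,25),(80,255,255));m[:,:310]=0;m[:,430:]=0;q=L[m>0];e=H.T@(q-O0).T*1000;print(len(q),e.min(1).round(),e.max(1).round())
b,_=camera("side")
cv2.imwrite('pics/c5.png',np.hstack([cv2.resize(p[120:270,270:430],(400,375)),cv2.resize(b[140:290,280:440],(400,375))]))
E
```

```text
t 7.4167 pos [ 0.6172 -0.0544  0.092 ] hatch [-1.8 59.9 92. ] F_h [ 0.3 -0.2  0.6] q [ 0.25  0.4  -0.13  2.14 -1.    0.22 -0.18] open 0.0
rotvec to goal [ 0.037 -0.16  -0.01 ]
shift cm [ 0.65  0.21 -0.7 ]
plate x max [-15. -15. -13. -12. -11.]
26 [-598.   -5.  105.] [  9. 281. 105.]
```

View pics/c5.png

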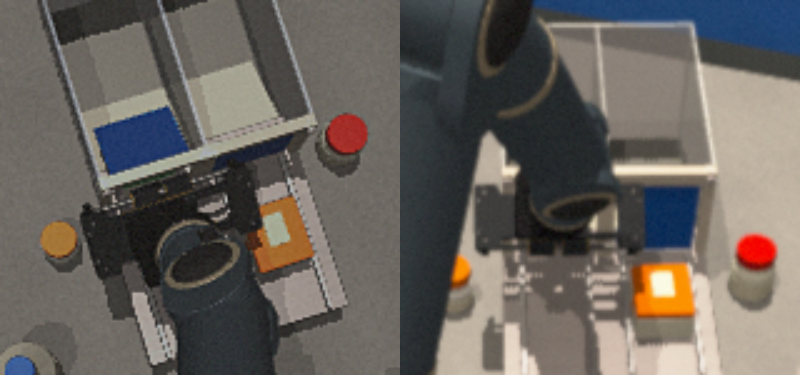

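{"fn": "servo_tool", "kwargs": {"commands": [{"translation":[-1.2,-0.38,0],"turn":[0,0,0],"hand":255},{"translation":[-1.2,-0.38,0],"turn":[0,0,0],"hand":255},{"translation":[0,0,0],"turn":[0,0,0],"hand":255}]}}

```text
time_s: 7.77
position: [0.5894, -0.0633, 0.0907]
eef_rot: [0.077, 0.708, -0.64, 0.287]
ft_force: [0.0, -0.3, -0.9]
opening: 0.0003
```

```bash
python3 - <<'E'
from h import *
rep(np.radians(40),-1,(.0,.06,.09))
p,d=camera("top");P,r,o=cloud("top",d);X=(P-O0)@H*1000
hsv=cv2.cvtColor(p,cv2.COLOR_BGR2HSV);m=cv2.inRange(hsv,(105,120,60),(125,255,255))>0
m&=(X[...,1]>15)&(X[...,1]<105)&(X[...,0]>8)&(X[...,0]<150);q=X[m];print("flap",m.sum(),q.min(0).round(),q.max(0).round())
for n in("top","side"):
    b=p if n=="top" else camera(n)[0]
    g=cv2.inRange(cv2.cvtColor(b,cv2.COLOR_BGR2HSV),(45,70,20),(85,255,255));k,_,st,c=cv2.connectedComponentsWithStats(g)
    print(n,[(c[i].round().tolist(),int(st[i,4])) for i in range(1,k) if st[i,4]>5])
E
```

```text
t 7.7667 pos [ 0.5894 -0.0633  0.0907] hatch [-31.   59.8  90.7] F_h [-0.  -0.3 -0.9] q [ 0.32  0.38 -0.18  2.19 -1.04  0.21 -0.11] open 0.0
rotvec to goal [ 0.037 -0.164 -0.009]
shift cm [ 2.95  0.95 -0.07]
flap 599 [ 15.  15. 100.] [ 84. 105. 170.]
top [([129.0, 63.0], 39), ([165.0, 63.0], 37), ([141.0, 76.0], 38), ([176.0, 76.0], 36), ([336.0, 189.0], 6), ([326.0, 192.0], 14)]
side [([211.0, 123.0], 35), ([238.0, 128.0], 34), ([215.0, 131.0], 31), ([243.0, 136.0], 31), ([561.0, 333.0], 28)]
```

```bash
python3 - <<'E'
from h import *
rep(np.radians(40),-1,(-.001,.06,.092))
E
```

```text
t 7.8667 pos [ 0.5917 -0.063   0.0916] hatch [-28.7  59.5  91.6] F_h [-0.4  0.2  0.4] q [ 0.31  0.38 -0.18  2.19 -1.04  0.21 -0.11] open 0.0
rotvec to goal [ 0.036 -0.162 -0.008]
shift cm [2.62 0.89 0.04]
```

{"fn": "servo_tool", "kwargs": {"commands": [{"translation":[2.65,0.86,0],"turn":[0,0,0],"hand":255},{"translation":[0,0,0],"turn":[0,0,0],"hand":255},{"translation":[0,0,0],"turn":[0,0,0],"hand":255},{"translation":[0,0,0],"turn":[0,0,0],"hand":255}]}}

```text
time_s: 8.2
position: [0.6183, -0.0536, 0.0913]
eef_rot: [0.077, 0.708, -0.64, 0.289]
ft_force: [0.4, 0.2, -0.1]
opening: 0.0005
```

```bash
cat > look.py <<'E'
from h import *
rep(np.radians(40),-1,(.0,.06,.09));rep(np.radians(40),-1)
p,d=camera("top");P,r,o=cloud("top",d);X=(P-O0)@H*1000
hsv=cv2.cvtColor(p,cv2.COLOR_BGR2HSV);m=cv2.inRange(hsv,(105,120,60),(125,255,255))>0
m&=(X[...,1]>15)&(X[...,1]<105)&(X[...,0]>8)&(X[...,0]<150);q=X[m];print("flap",m.sum(),q.min(0).round() if len(q) else 0,q.max(0).round() if len(q) else 0)
m=(X[...,1]>130)&(X[...,1]<150)&(X[...,2]>140)&(X[...,2]<190)&(X[...,0]<5)&(d>0);print("plate x max",np.sort(X[m][:,0])[-5:].round())
g=cv2.inRange(hsv,(45,100,25),(85,255,255));k,lab,st,c=cv2.connectedComponentsWithStats(g)
print([(c[i].round().tolist(),int(st[i,4]),np.median(X[lab==i],0).round().tolist()) for i in range(1,k) if st[i,4]>5 and c[i][0]>250])
cv2.imwrite("pics/look.png",cv2.resize(p[60:270,240:440],(600,630))[:600])
E
python3 look.py
```

```text
t 8.2 pos [ 0.6183 -0.0536  0.0913] hatch [-0.6 60.4 91.3] F_h [ 0.5  0.1 -0.1] q [ 0.24  0.4  -0.12  2.14 -1.    0.22 -0.18] open 0.001
rotvec to goal [ 0.037 -0.162 -0.01 ]
shift cm [ 0.07 -0.02 -0.13]
t 8.2 pos [ 0.6183 -0.0536  0.0913] hatch [-0.6 60.4 91.3] F_h [ 0.5  0.1 -0.1] q [ 0.24  0.4  -0.12  2.14 -1.    0.22 -0.18] open 0.001
rotvec to goal [ 0.037 -0.162 -0.01 ]
flap 365 [17. 16. 81.] [ 67. 105. 158.]
plate x max [-14. -13. -11. -10.  -9.]
[([316.0, 156.0], 328, [124.0, 65.0, 67.0])]
```

{"fn": "servo_tool", "kwargs": {"commands": [{"translation":[-1,-0.31,0],"turn":[-0.006,0.02,0],"hand":255},{"translation":[-1.5,-0.47,0],"turn":[-0.009,0.03,0],"hand":255},{"translation":[-1.5,-0.47,0],"turn":[-0.009,0.03,0],"hand":255},{"translation":[-1.5,-0.47,0.5],"turn":[-0.012,0.04,0],"hand":255},{"translation":[-1.5,-0.47,1],"turn":[-0.012,0.04,0],"hand":255},{"translation":[-1.5,-0.47,2],"turn":[-0.012,0.04,0],"hand":255},{"translation":[-1.5,-0.47,2.5],"turn":[-0.012,0.04,0],"hand":255},{"translation":[-1,-0.3,3],"turn":[-0.012,0.04,0],"hand":255},{"translation":[-1,-0.3,3],"turn":[0,0,0],"hand":255},{"translation":[0,0,3],"turn":[0,0,0],"hand":255}]}}

```text
time_s: 9.08
position: [0.4957, -0.0923, 0.2423]
eef_rot: [-0.025, 0.714, -0.674, 0.189]
ft_force: [0.9, 0.6, -0.2]
opening: 0.0006
```

{"fn": "servo_tool", "kwargs": {"commands": [{"translation":[0,0,3],"turn":[0,0,0],"hand":255},{"translation":[0,0,3],"turn":[0,0,0],"hand":255},{"translation":[0,0,3],"turn":[0,0,0],"hand":255},{"translation":[0,0,2],"turn":[0,0,0],"hand":255},{"translation":[0,0,0],"turn":[0,0,0],"hand":255},{"translation":[0,0,0],"turn":[0,0,0],"hand":255},{"translation":[0,0,0],"turn":[0,0,0],"hand":255},{"translation":[0,0,0],"turn":[0,0,0],"hand":255},{"translation":[0,0,0],"turn":[0,0,0],"hand":255},{"translation":[0,0,0],"turn":[0,0,0],"hand":255}]}}

```text
time_s: 9.92
position: [0.4975, -0.0914, 0.3502]
eef_rot: [-0.025, 0.714, -0.674, 0.189]
ft_force: [0.4, 0.5, 0.3]
opening: 0.0005
```

```bash
python3 look.py; python3 - <<'E'
from h import *
b,d=camera("side");P,r,o=cloud("side",d);L=plane(r,o,.105);m=mask(b,*O);m[:,:320]=0;m[300:]=0
k,lab,st,c=cv2.connectedComponentsWithStats(m);i=1+st[1:,4].argmax();print("orange",st[i,4],L[lab==i].mean(0).round(4))
b0=cv2.imread("pics/side0.png");m=mask(b0,*O);m[:,:320]=0;m[300:]=0;k,lab,st,c=cv2.connectedComponentsWithStats(m);i=1+st[1:,4].argmax();print("before",st[i,4],L[lab==i].mean(0).round(4))
a=cv2.imread("pics/look.png");cv2.imwrite("pics/end.png",np.hstack([cv2.resize(a,(400,400)),cv2.resize(b[130:330,260:460],(400,400))]))
E
```

```text
t 9.9167 pos [ 0.4975 -0.0914  0.3502] hatch [-127.1   60.7  350.2] F_h [0.5 0.4 0.3] q [-0.25 -0.03  0.43  1.89 -0.13  1.08 -1.04] open 0.0
rotvec to goal [ 0.119 -0.445 -0.007]
shift cm [ 12.15   3.76 -26.02]
t 9.9167 pos [ 0.4975 -0.0914  0.3502] hatch [-127.1   60.7  350.2] F_h [0.5 0.4 0.3] q [-0.25 -0.03  0.43  1.89 -0.13  1.08 -1.04] open 0.0
rotvec to goal [ 0.119 -0.445 -0.007]
flap 0 0 0
plate x max []
[([316.0, 155.0], 341, [127.0, 63.0, 65.0])]
orange 402 [ 0.5598 -0.1961  0.105 ]
before 406 [ 0.5602 -0.196   0.105 ]
```

View pics/end.png

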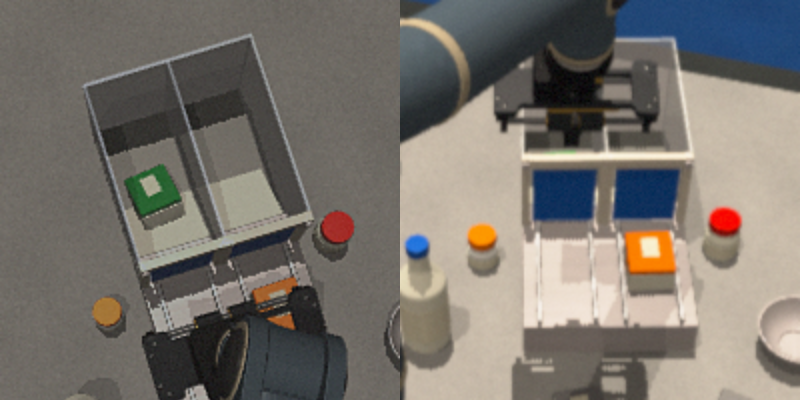

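The end picture shows the green carrier on the slide, lid up, both flaps shut and the orange carrier in place. I'll hand in.

```bash
python3 look.py | tail -1; python3 -c "
from station import *
print(hand_in())"
```

```text
[([316.0, 155.0], 343, [127.0, 63.0, 65.0])]
the job is handed in; nothing more can be done
None
```

I pushed the green-lidded carrier along the left lane and through its flap until it slid down into the hatch. I then drew the fingers out and handed in at about 10 s; no verdict is reported.

**Last checks:**
- **Green carrier:** it is at rest, with two looks agreeing on its lid centre at hatch x 127 mm, z 65 mm. That puts the underside centre at about x 103, z 27 mm, lid up, tilted with the slide at about 32°.
- **Flaps:** both hang shut in the side picture. I did not measure their angles.
- **Orange carrier:** it moved less than 1 mm by the side camera.
- **Other objects:** those in view looked undisturbed; I did not measure them.
- **Arm:** it is clear of everything, with only noise on the force reading.

**What did not go as planned:**
- **Tilt:** joint limits kept the tilt to about 31° this close to the base, instead of the planned 40°. At one point the fingertips rose to 97 mm, and I eased the tilt back to bring them down.
- **Final push:** after the slow push the carrier's rear face was, by my estimate, about 5 mm past the flap, and it did not tip. I backed off and gave it one quick 28 mm push, which sent it down. The gripper body came within a few mm of the hatch frame but showed no contact force.

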